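Close the tilt-out bin with the hook pole

ROBOT

A 6-joint arm with a two-finger parallel gripper is mounted at the origin on the work surface. World frame = base frame: x ahead of the robot, y to its left, z up, the work surface at z = 0. Lengths are in m, angles in rad, forces in N, time in s.
With the tool pointing down it reaches from about 0.35 to 0.775 m from the base axis. Payload 5.5 kg.
Tool frame: the origin (TCP) lies at the very end of the fingers, on their centre line; the grasp point (between the pads) lies 19 mm behind it; z points along the fingers, y is the line along which they close (so a half turn about z gives the same grasp; the last joint's range is limited). The gripper opens to 85 mm and grips with 20 to 120 N. Pads are 22 mm wide; open, the fingers measure 114 mm over their backs; the gripper's body (76 mm by 85 mm) begins 54 mm behind the grasp point. The pads swing forward as they close: fully open they stand 13 mm farther back than shut.
Start: joints at [-0.14, 0.313, 0.046, 1.304, 0, 1.431], TCP at [0.575, -0, 0.195] pointing down, gripper open.
Joint ranges: [-2.76, 2.76], [-0.86, 1.69], [-1.03, 1.26], [-2.2, 2.34], [-1.47, 1.5], [-3.14, 3.14]. Speed limits (rad/s): [2.57, 2.57, 3.14, 3.14, 3.14, 3.14].

INTERFACE

Orientations are given as a 3x3 rotation matrix whose columns are the frame's x, y, z axes.
In Python, from bench import manip gives the robot as it stands. The module is installed in compiled form; this text tells all that it offers.
- The arm moves only by the shell command python3 -m creep 'ROWS' [FORCE]. ROWS is JSON, a list of rows, each an object of numbers: "dx", "dy", "dz": the shift along the tool's x, y, z each as a share of 25 mm, from -1 to 1; "rx", "ry", "rz": the turn, a rotation vector about the tool's x, y, z each as a share of 0.1 rad, from -1 to 1; "claw": the closure, from 0 (fully open) to 1 (shut). A call has 1 to 8 rows; each row shifts and turns the commanded pose from where the row before left it, along the tool's axes as they then stand; what a row does not reach is not made up. A row lasts 1/12 s, in which the tool goes at most 41.7 mm and 7.16 degrees, less where a joint would pass 70% of its speed; a pose out of reach is approached as far as the arm can. A call with a number of a shift or a turn outside -1 to 1 is refused whole. A call with a gripper value outside its range is refused whole. The fingers move at their own pace and stop on an object; FORCE is the grip in N (left out, the last holds). Time passes only in rows, so rows that do not move let the fingers close. It gives the time, the measured TCP pose, the force, the opening and the grip force at its end, in the units of the state.
- manip.sense(): the state, without advancing time (a new reading comes with each control period).
- manip.camera(name): name is "scene" or "side" or "wrist"; returns (picture, depth): 480x640x3 uint8, red, green, blue; 480x640 float32, m along the optical axis (not along the pixel's ray), 0 where there is no reading.
- manip.get_calibration(name): a dict with "fx", "fy", "cx", "cy" (pixels), "rvec" (rotation vector, rad) and "tvec" (3), from world to camera coordinates, as OpenCV has them; the wrist camera has in their place "mount" (4x4, takes a point from camera to tool coordinates, whose origin is the TCP and whose axes are the flange's). Camera axes: x right, y down, z forward; pixel columns grow to the right and rows downward; lengths in m; the calibration is good to about 2 mm. A picture is of the moment at which its call begins: read the wrist's pose just before it. get_calibration takes no time and is no camera call.
- manip.sign_off(): hands the job in; it is judged then, once.
The state is a dict: "clock": time; "joints": joint angles; "qvel": joint speeds; "joint_efforts": joint torques, N m; "tool_pos": TCP position; "orientation": TCP orientation; "wrist_force": force on the tool from outside, world axes, zero at the start; "torque": the same for the moment, N m; "gripper_width": finger opening in m; "gripper_force": force on a finger pad.
Only numpy, scipy, OpenCV 4.12 (cv2) and the standard library are available. Lean on these libraries where they do the work, as an engineer would, in place of code of your own. Each camera call takes 0.05 s, during which the arm holds its last target. There are 200 camera calls.

TASK

One of the orange tilt-out bins under the shelf has been left leaning open. Pick up the hook pole from the cork mat, put its hook through the ring eye on that bin's front and, with the hook still in the ring, gently swing the bin fully shut without slamming it or touching it with your hand. Then unhook the pole without pulling any bin open again and lay the whole pole back on the cork mat, letting go of it; leave the other two bins shut and the things on the desk where they are.

Things in the scene. Friction and masses are not known exactly. Their poses are not given: they have to be found in the camera images.
- hutch: fixed dark wooden hutch, 340 mm wide, shelf board 300 to 318 mm above the desk (stock on it 60 mm high), three orange bins in a row under it. Origin: on the desk under the middle of its front; x points horizontally from the front into the hutch (roughly world +y), y along the row, z up
- bay_open: fixed grey bay (two side cheeks with pivot pins) of the bin that starts open; it is one of three places in the row, 90 mm apart. Origin: on the desk under the middle of the bay's front plane; same axes as the hutch
- bin_open (a joint): tilt (rad) of the open orange bin about its side pins: 0 = shut (front upright), grows as its top leans out to the hutch's -x, stop at 1.0. Stiff pivot, stays where left; 1 to 2 N at its ring eye moves it. Open-topped box 80 mm wide and deep, front panel 124 mm tall, 0.16 kg. The axis is parallel to the hutch's y through pivot_open
- bin_b (a joint): tilt (rad) of a neighbouring bin that starts shut: 0 = shut (front upright), grows as its top leans out to the hutch's -x, stop at 1.0; it has the same kind of ring eye
- bin_c (a joint): tilt (rad) of the other neighbouring bin that starts shut: 0 = shut (front upright), grows as its top leans out to the hutch's -x, stop at 1.0; it has the same kind of ring eye
- eye_open (a point): centre of the steel ring eye on the front of the open bin: hole 28 mm across, ring wire 6 mm thick. The ring stands square to the front panel, its hole running sideways along the hutch's y at every tilt. With the bin shut it is 36 mm towards the hutch's -x from the pivot axis and 100 mm above it (24 mm before the panel, 265 mm above the desk)
- pivot_open (a point): the middle of the open bin's pivot axis, 165 mm above the desk, 12 mm behind the front plane
- pole: loose L-shaped hook pole, 200 mm long, 0.12 kg, lying on the mat: blue handle 100 long, 24 wide, 26 mm high, then a 7 mm steel rod along its x, its end bent square and level to the side, along the pole's +y. Origin: underside of the handle's middle; x along the rod to the hook, z up
- grip (a point): middle of the pole's blue handle, 13 mm above its underside: where to grip it, across the 24 mm width
- hook (a point): middle of the pole's bent hook, at 150 mm along the pole's x and 20 mm along its y from the handle's middle, 13 mm above the underside; the hook's rounded tip ends 18 mm farther along the pole's y. With the pole level and its x along the hutch's x the hook slides into the ring eye sideways, along the hutch's +y
- mat: fixed cork mat 260 x 120 mm, 4 mm thick, where the pole lies. Origin: centre of its underside; x along its length
- controller: bystander: black paddle controller 100 x 66 x 48 mm with grey knob. Origin: centre of its underside
- breadboard: bystander: white breadboard 165 x 55 x 9 mm (chips on it 13 mm high). Origin: centre of its underside
- cutters: bystander: chrome side cutters with red grips, 145 mm long, 12 mm high. Origin: on the desk near the middle
Mind the look-alikes: they are no part of the job. There is more than one size of the pole; the one meant has the size given above.

How it is judged:
On the way, in this order (a step that is already met when the one before it is completed fails the run):
1. the pole's hook is through the ring eye of the still open bin (distance between hook and eye_open below 0.017 m and value of joint bin_open above 0.4 rad), for 0.1 s.
2. the bin is shut with the hook still in its ring (distance between hook and eye_open below 0.019 m and value of joint bin_open below 0.04 rad), for 0.1 s.
At the end, for the whole second after the job is handed in: all three bins shut (tilt under 0.04 rad, about 4 mm at the top), and the pole released and at rest, lying on the cork mat with its handle's middle and its hook's middle within the mat's outline (handle's middle lower than 26 mm and hook's middle lower than 32 mm above the desk) (value of joint each of bin_open, bin_b, bin_c below 0.04 rad and height (world z) of grip below 0.026 m and height (world z) of hook below 0.032 m and x of grip in the frame of mat between -0.13 and 0.13 m and y of grip in the frame of mat between -0.06 and 0.06 m and x of hook in the frame of mat between -0.13 and 0.13 m and y of hook in the frame of mat between -0.06 and 0.06 m and linear speed of pole below 0.02 m/s); the robot touches nothing.
It fails at once if the hand or arm presses on the open bin or its bay (the pole must do it) (contact force between any of the fingers, the arm and bay_open above 0.5 N).
It fails at once if the bin slams (swings shut faster than 2 rad/s) (velocity of joint bin_open below -2 rad/s).
It fails at once if a neighbouring bin is pulled open by more than 0.1 rad (value of joint any of bin_b, bin_c above 0.1 rad).
It fails at once if the controller, breadboard or cutters shifted more than 20 mm (distance of any of controller, breadboard, cutters from where it was at the start of the episode above 0.02 m).
It also fails if it takes over 54 s, if anything falls off the work surface, if the arm or the gripper's body presses on something with over 40 N, if the wrist force passes 120 N, or if a joint passes its speed limit or range.

## Working session

There is one attempt and no reset: what is moved stays moved. The work goes in short steps, Python scripts to look and compute and a shell command to move; the robot and the scene stay as the last step left them, time stands still between calls to the robot, and variables do not carry over. Pictures are saved under pics/ and viewed, at most 13 in all, crops included, and the job is handed in when it is done.

```bash
mkdir -p pics && cat > h.py <<'E'
import numpy as np, cv2
from bench import manip
def cam(n):
    s=manip.sense(); im,d=manip.camera(n); c=manip.get_calibration(n)
    K=np.array([[c['fx'],0,c['cx']],[0,c['fy'],c['cy']],[0,0,1]])
    if 'mount' in c:
        T=np.eye(4);T[:3,:3]=s['orientation'];T[:3,3]=s['tool_pos'];T=T@np.array(c['mount'])
    else:
        R=cv2.Rodrigues(np.array(c['rvec'],float))[0];T=np.eye(4);T[:3,:3]=R.T;T[:3,3]=-R.T@np.array(c['tvec'],float).ravel()
    return im,d,K,T
def cloud(d,K,T):
    v,u=np.mgrid[:480,:640]
    P=np.stack([(u-K[0,2])/K[0,0]*d,(v-K[1,2])/K[1,1]*d,d],-1)
    W=P@T[:3,:3].T+T[:3,3]; W[d<=0]=np.nan
    return W
def ray(u,v,K,T,z):
    r=T[:3,:3]@np.linalg.solve(K,[u,v,1]); o=T[:3,3]
    return o+r*(z-o[2])/r[2]
def proj(P,K,T):
    p=(np.atleast_2d(P)-T[:3,3])@T[:3,:3]; return p[:,:2]/p[:,2:]*[K[0,0],K[1,1]]+K[:2,2]
E
python3 - <<'E'
from h import *
a=[]
for n in('scene','side'):
    im,d,K,T=cam(n); np.savez(f'{n}0.npz',im=im,d=d,K=K,T=T); cv2.imwrite(f'pics/{n}0.png',im[...,::-1]); print(n,T[:3,3],T[:3,2])
s=manip.sense(); print(s)
E
```

```text
scene [ 1.3696701  -0.72982526  1.62577479] [-0.49580256  0.33183696 -0.80253601]
side [ 0.94146883 -1.31517161  1.41051261] [-0.27710664  0.66482106 -0.69370373]
{'clock': 0.1, 'joints': array([-1.39577454e-01,  3.13941638e-01,  4.50910551e-02,  1.30357081e+00,
        1.82681840e-05,  1.43120545e+00]), 'qvel': array([-0.0005275 , -0.00046782,  0.00421696, -0.0003624 ,  0.00026662,
       -0.00035221]), 'joint_efforts': array([ 3.58776997e-03, -4.81727242e+01,  2.99244744e+01,  1.27543980e-02,
       -1.12281841e-04,  1.60051752e-05]), 'tool_pos': array([5.74499162e-01, 7.99082547e-05, 1.94088146e-01]), 'orientation': array([[-1.32115533e-05,  9.99998709e-01, -1.60672446e-03],
       [ 9.99999970e-01,  1.36038970e-05,  2.44177888e-04],
       [ 2.44199431e-04, -1.60672119e-03, -9.99998679e-01]]), 'wrist_force': array([ 0.50973499,  0.03700854, -0.23599292]), 'torque': array([0.00073914, 0.00880394, 0.01196232]), 'gripper_force': 0.0, 'gripper_width': 0.08523327125977971}
```

View pics/scene0.png

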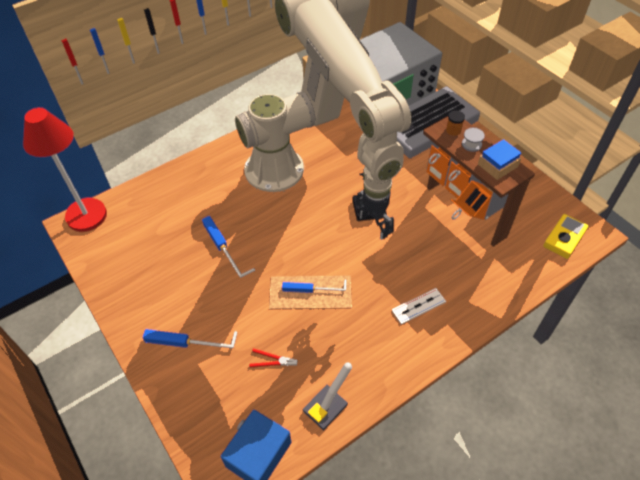

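View pics/side0.png

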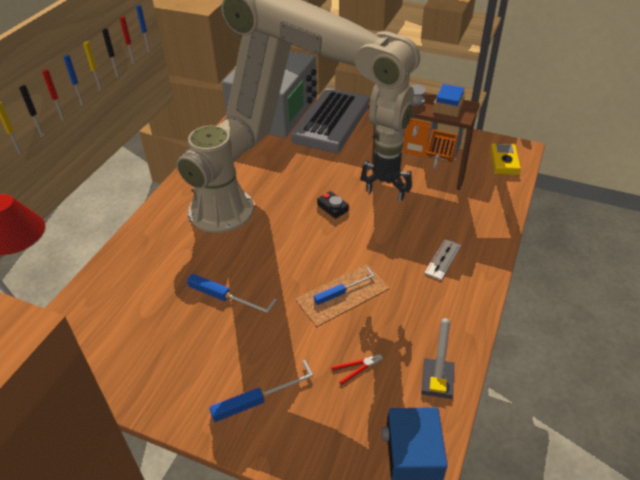

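The scene view shows three blue poles: the one on the cork mat at scene (315,288), one at (228,245) and one at (190,340). The open bin looks like the rightmost, at about (472,197), with its ring at (456,213). I'll measure these and check them in a close crop.

```bash
python3 - <<'E'
from h import *
for n in('scene','side'):
    f=np.load(f'{n}0.npz');im,d,K,T=[f[k] for k in('im','d','K','T')]
    W=cloud(d,K,T); hsv=cv2.cvtColor(im,cv2.COLOR_RGB2HSV)
    m=cv2.inRange(hsv,(105,140,60),(125,255,255))
    nc,l,st,ce=cv2.connectedComponentsWithStats(m)
    for i in range(1,nc):
        if st[i,4]<80: continue
        v,u=np.nonzero(l==i); w=np.nanmedian(W[v,u],0)
        if not(0.2<w[0]<1.0 and abs(w[1])<.7): continue
        p=np.array([ray(a,b,K,T,.02)[:2] for a,b in zip(u,v)]).astype(np.float32)
        print(n,'blue',ce[i].round(),w.round(3),[np.round(x,3) for x in cv2.minAreaRect(p)])
    m=cv2.inRange(hsv,(3,200,150),(12,255,255)); v,u=np.nonzero(m); w=W[v,u]; ok=w[:,2]>.12
    print(n,'orange',ok.sum(),np.nanpercentile(w[ok],[2,50,98],axis=0).round(3).tolist())
f=np.load('scene0.npz'); a=cv2.resize(f['im'][265:315,260:360],None,fx=6,fy=6,interpolation=2); b=cv2.resize(f['im'][110:250,410:540],None,fx=5,fy=5,interpolation=2)
f=np.load('side0.npz');c=cv2.resize(f['im'][80:200,390:500],None,fx=4,fy=4,interpolation=2)
o=np.zeros((600,800,3),np.uint8);
b=cv2.resize(b,(280,300));o[:300,:600]=a;o[300:,:280]=b;c=cv2.resize(c,(275,300));o[300:,300:575]=c
cv2.imwrite('pics/crop1.png',o[...,::-1])
E
```

```text
scene blue [501. 154.] [0.654 0.401 0.371] [array([0.453, 0.72 ]), array([0.099, 0.124]), np.float64(1.172)]
scene blue [297. 287.] [ 0.497 -0.229  0.027] [array([ 0.494, -0.227]), array([0.093, 0.028]), np.float64(50.9)]
scene blue [165. 338.] [ 0.417 -0.651  0.033] [array([ 0.411, -0.65 ]), array([0.137, 0.038]), np.float64(46.6)]
scene blue [256. 448.] [ 0.871 -0.604  0.089] [array([ 0.849, -0.598]), array([0.137, 0.163]), np.float64(23.275)]
scene orange 921 [[0.446, 0.267, 0.16], [0.586, 0.337, 0.231], [0.702, 0.4, 0.279]]
side blue [450.  94.] [0.651 0.394 0.369] [array([0.554, 0.97 ]), array([0.091, 0.143]), np.float64(0.4)]
side blue [329. 294.] [ 0.494 -0.233  0.026] [array([ 0.493, -0.229]), array([0.099, 0.03 ]), np.float64(50.602)]
side blue [236. 404.] [ 0.415 -0.655  0.031] [array([ 0.411, -0.65 ]), array([0.132, 0.042]), np.float64(46.658)]
side blue [417. 444.] [ 0.864 -0.622  0.087] [array([ 0.86 , -0.582]), array([0.125, 0.178]), np.float64(21.774)]
side orange 15 [[-0.113, -0.659, 0.536], [-0.091, -0.636, 0.538], [-0.074, -0.63, 0.54]]
```

View pics/crop1.png

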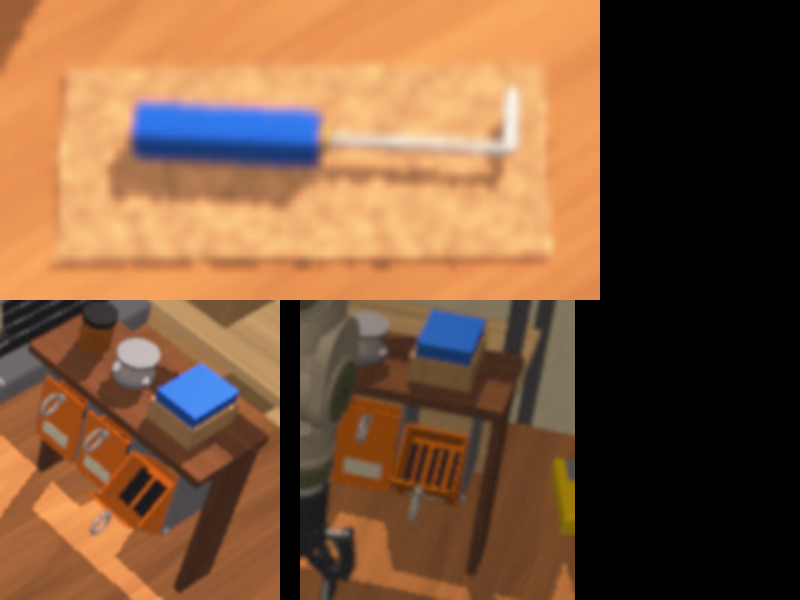

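The crop confirms the choice: the mat pole measures about 95 x 28 mm at the handle, with its hook at the upper right and bent toward −x. The other two poles are larger. The open bin is the right one (+x end), with its ring sticking out in front. Next I'll measure the hutch and ring and check the wrist view.

```bash
python3 - <<'E'
from h import *
f=np.load('scene0.npz');im,d,K,T=[f[k] for k in('im','d','K','T')]
W=cloud(d,K,T);hsv=cv2.cvtColor(im,cv2.COLOR_RGB2HSV)
# shelf board front edge / shelf top points
s=(W[...,2]>.310)&(W[...,2]<.326)&(W[...,1]>.25)&(W[...,0]>.3)&(W[...,0]<.9)
p=W[s][:,:2].astype(np.float32); print('shelf',len(p),cv2.minAreaRect(p),np.median(W[s][:,2]))
# shut bin panels: orange in left region
m=cv2.inRange(hsv,(3,180,120),(14,255,255))>0
v,u=np.nonzero(m&(np.arange(640)[None]>425)&(np.arange(640)[None]<455)&(np.arange(480)[:,None]>140)&(np.arange(480)[:,None]<200))
w=W[v,u];w=w[(w[:,2]>.15)&(w[:,2]<.29)]
A=np.c_[w[:,0],np.ones(len(w))]; 
for _ in range(4):
    c=np.linalg.lstsq(A,w[:,1],rcond=None)[0];r=w[:,1]-A@c;k=abs(r)<2*np.std(r);A,w=A[k],w[k]
print('panel y=a x+b',c,len(w),np.std(r))
for nm,(u0,u1,v0,v1) in dict(open=(447,467,200,225),c=(444,466,165,190),b=(426,446,148,176)).items():
    q=hsv[v0:v1,u0:u1];g=W[v0:v1,u0:u1];mm=(q[...,1]<90)&(q[...,2]>110)&(g[...,2]>.12);vv,uu=np.nonzero(mm)
    print(nm,mm.sum(),uu.mean()+u0,vv.mean()+v0,np.nanmean(g[mm],0),np.nanmin(g[mm],0),np.nanmax(g[mm],0))
# pole steel
P=W[270:305,270:352];q=hsv[270:305,270:352];mm=(q[...,1]<80)&(q[...,2]>130);vv,uu=np.nonzero(mm);print('steel px',sorted(zip(uu+270,vv+270)))
# mat
m=cv2.inRange(hsv,(10,60,120),(24,190,255));m[:270]=0;m[315:]=0;m[:,:260]=0;m[:,360:]=0
p=np.array([ray(a,b,K,T,.004)[:2] for b,a in np.argwhere(m)],np.float32);print('mat',cv2.minAreaRect(p))
im,d,K,T=cam('wrist');print(K,manip.get_calibration('wrist')['mount']);np.savez('wrist0.npz',im=im,d=d,K=K,T=T);cv2.imwrite('pics/w0.png',im[...,::-1])
E
```

```text
shelf 3972 ((0.5541068315505981, 0.8580144643783569), (0.3460545539855957, 1.0713368654251099), 2.1737098693847656) 0.3162997310541904
panel y=a x+b [0.01255368 0.33068917] 421 0.0023408357450376547
open 31 456.2903225806452 213.38709677419354 [0.66415737 0.2533411  0.21305577] [0.66046094 0.23500376 0.19052657] [0.6689979  0.27382267 0.23176592]
c 71 453.38028169014086 179.8450704225352 [0.56921655 0.32507668 0.23278107] [0.5500001  0.29228321 0.17544028] [0.58130183 0.34440917 0.29009283]
b 88 434.14772727272725 164.67045454545456 [0.48245784 0.32326194 0.22896768] [0.45857096 0.29006486 0.17191694] [0.50575329 0.34265828 0.28663952]
steel px [(np.int64(282), np.int64(282)), (np.int64(282), np.int64(283)), (np.int64(282), np.int64(284)), (np.int64(283), np.int64(281)), (np.int64(284), np.int64(281)), (np.int64(285), np.int64(281)), (np.int64(286), np.int64(281)), (np.int64(287), np.int64(281)), (np.int64(288), np.int64(281)), (np.int64(289), np.int64(281)), (np.int64(290), np.int64(282)), (np.int64(291), np.int64(282)), (np.int64(292), np.int64(282)), (np.int64(293), np.int64(282))
[... 3457 characters left out ...]
 (np.int64(346), np.int64(281)), (np.int64(346), np.int64(282)), (np.int64(346), np.int64(283)), (np.int64(346), np.int64(284)), (np.int64(346), np.int64(285)), (np.int64(346), np.int64(286))]
mat ((0.5211788415908813, -0.20088472962379456), (0.32439061999320984, 0.16446267068386078), 54.19240951538086)
[[378.29344612   0.         321.446831  ]
 [  0.         378.29344612 238.31153885]
 [  0.           0.           1.        ]] [[ 7.33810586e-04 -9.56476937e-01 -2.91807008e-01  7.46250522e-02]
 [ 9.99999621e-01  5.64890534e-04  6.63128487e-04  2.33325627e-04]
 [-4.69428088e-04 -2.91807384e-01  9.56476989e-01 -1.79548251e-01]
 [ 0.00000000e+00  0.00000000e+00  0.00000000e+00  1.00000000e+00]]
```

View pics/w0.png

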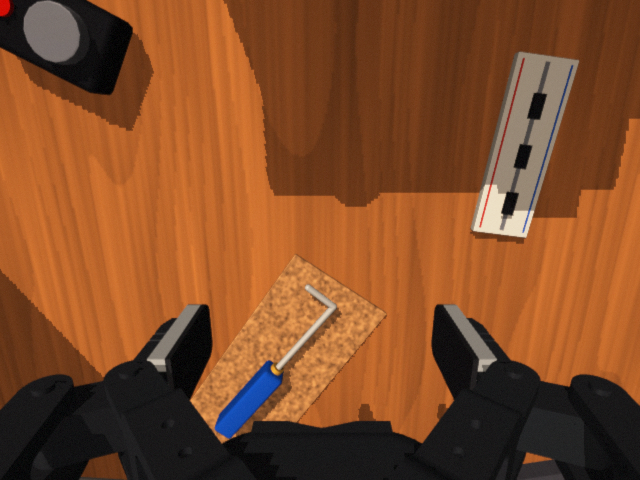

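The wrist view shows the mat pole clearly: handle around (250,400), rod corner (335,306), hook tip (308,288). The controller is at the upper left and the breadboard at the right, both clear. Next, its pose and the grasp moves.

```bash
python3 - <<'E'
from h import *
f=np.load('wrist0.npz');im,d,K,T=[f[k] for k in('im','d','K','T')]
hsv=cv2.cvtColor(im,cv2.COLOR_RGB2HSV)
m=cv2.inRange(hsv,(100,140,60),(130,255,255));v,u=np.nonzero(m)
p=np.array([ray(a,b,K,T,.030)[:2] for a,b in zip(u,v)],np.float32);r=cv2.minAreaRect(p);print('handle',r)
for a in((277,369),(335,306),(308,288)): print(a,ray(*a,K,T,.017).round(4))
g=ray(277,369,K,T,.017);c=ray(334,306,K,T,.017);x=(c-g)/np.linalg.norm(c-g);print('axis deg',np.degrees(np.arctan2(x[1],x[0])),'handle mid',g-.052*x, c-.15*x)
for a in((296,256),(384,316)): print('mat corner',ray(*a,K,T,.004).round(4))
E
```

```text
handle ((0.644178032875061, -0.09018434584140778), (0.4977516531944275, 0.0830753892660141), 47.038455963134766)
(277, 369) [ 0.5258 -0.1846  0.017 ]
(335, 306) [ 0.5889 -0.1078  0.017 ]
(308, 288) [ 0.5609 -0.0874  0.017 ]
axis deg 51.09915567547018 handle mid [ 0.49318181 -0.2251092   0.017     ] [ 0.49364054 -0.2245407   0.017     ]
mat corner [ 0.5483 -0.0572  0.004 ]
mat corner [ 0.6429 -0.1264  0.004 ]
```

```bash
python3 -m creep '[{"dx":-1,"dy":-0.36},{"dx":-1,"dy":-0.36},{"dx":-1,"dy":-0.36},{"dx":-1,"dy":-0.36},{"dx":-1,"dy":-0.36},{"dx":-1,"dy":-0.36},{"dx":-1,"dy":-0.36},{"dx":-1,"dy":-0.36}]' && python3 -m creep '[{"dx":-1,"dy":-0.36},{"rz":0.97,"dz":0.5},{"rz":0.97,"dz":0.5},{"rz":0.97,"dz":0.5},{"rz":0.97,"dz":0.5},{"rz":0.97,"dz":0.5},{"rz":0.97,"dz":0.5},{"rz":0.97,"dz":0.5}]' && python3 -m creep '[{}]' && python3 - <<'E'
from h import *
im,d,K,T=cam('wrist')
s=manip.sense();print(s['tool_pos'],s['joints'])
hsv=cv2.cvtColor(im,cv2.COLOR_RGB2HSV)
m=cv2.inRange(hsv,(100,140,60),(130,255,255));n,l,st,ce=cv2.connectedComponentsWithStats(m);print(st[1:][st[1:,4]>200])
cv2.imwrite('pics/w1.png',im[...,::-1])
R=s['orientation'];print('tool x deg',np.degrees(np.arctan2(R[1,0],R[0,0])),proj([s['tool_pos']*[1,1,0]+[0,0,.03]],K,T))
E
```

```text
invalid input at $[0]: expected keys dx, dy, dz, rx, ry, rz, claw
```

```bash
python3 -m creep '[{"dx":-1,"dy":-0.36,"dz":0,"rx":0,"ry":0,"rz":0,"claw":0},{"dx":-1,"dy":-0.36,"dz":0,"rx":0,"ry":0,"rz":0,"claw":0},{"dx":-1,"dy":-0.36,"dz":0,"rx":0,"ry":0,"rz":0,"claw":0},{"dx":-1,"dy":-0.36,"dz":0,"rx":0,"ry":0,"rz":0,"claw":0},{"dx":-1,"dy":-0.36,"dz":0,"rx":0,"ry":0,"rz":0,"claw":0},{"dx":-1,"dy":-0.36,"dz":0,"rx":0,"ry":0,"rz":0,"claw":0},{"dx":-1,"dy":-0.36,"dz":0,"rx":0,"ry":0,"rz":0,"claw":0},{"dx":-1,"dy":-0.36,"dz":0,"rx":0,"ry":0,"rz":0,"claw":0}]' && python3 -m creep '[{"dx":-1,"dy":-0.36,"dz":0,"rx":0,"ry":0,"rz":0,"claw":0},{"dx":0,"dy":0,"dz":0.5,"rx":0,"ry":0,"rz":0.97,"claw":0},{"dx":0,"dy":0,"dz":0.5,"rx":0,"ry":0,"rz":0.97,"claw":0},{"dx":0,"dy":0,"dz":0.5,"rx":0,"ry":0,"rz":0.97,"claw":0},{"dx":0,"dy":0,"dz":0.5,"rx":0,"ry":0,"rz":0.97,"claw":0},{"dx":0,"dy":0,"dz":0.5,"rx":0,"ry":0,"rz":0.97,"claw":0},{"dx":0,"dy":0,"dz":0.5,"rx":0,"ry":0,"rz":0.97,"claw":0},{"dx":0,"dy":0,"dz":0.5,"rx":0,"ry":0,"rz":0.97,"claw":0}]' && python3 -m creep '[{"dx":0,"dy":0,"dz":0,"rx":0,"ry":0,"rz":0,"claw":0},{"dx":0,"dy":0,"dz":0,"rx":0,"ry":0,"rz":0,"claw":0}]' && python3 - <<'E'
from h import *
im,d,K,T=cam('wrist')
s=manip.sense();print(s['tool_pos'],s['joints'])
hsv=cv2.cvtColor(im,cv2.COLOR_RGB2HSV)
m=cv2.inRange(hsv,(100,140,60),(130,255,255));n,l,st,ce=cv2.connectedComponentsWithStats(m);print(st[1:][st[1:,4]>200])
cv2.imwrite('pics/w1.png',im[...,::-1])
R=s['orientation'];print('tool x deg',np.degrees(np.arctan2(R[1,0],R[0,0])),proj([s['tool_pos']*[1,1,0]+[0,0,.03]],K,T))
E
```

```text
clock: 0.82
tool_pos: [0.5023, -0.201, 0.1947]
orientation: [[-0.0, 1.0, -0.0], [1.0, 0.0, 0.0], [0.0, -0.0, -1.0]]
wrist_force: [0.5, 0.3, -0.3]
gripper_width: 0.0854
gripper_force: 0.0
clock: 1.48
tool_pos: [0.4937, -0.2249, 0.1065]
orientation: [[0.632, 0.775, -0.0], [0.775, -0.632, 0.0], [-0.0, -0.001, -1.0]]
wrist_force: [0.1, -0.2, 0.1]
gripper_width: 0.0855
gripper_force: 0.0
clock: 1.65
tool_pos: [0.4933, -0.2245, 0.1067]
orientation: [[0.626, 0.78, -0.002], [0.78, -0.626, 0.001], [-0.0, -0.002, -1.0]]
wrist_force: [0.5, -0.6, 1.3]
gripper_width: 0.0852
gripper_force: 0.0
[ 0.49396991 -0.22492839  0.10756091] [-5.75263821e-01  2.93478462e-01 -1.99636370e-01  1.07807521e+00
  6.38115244e-05  1.67185549e+00]
[[ 304  161   34  136 4338]]
tool x deg 51.24954638777661 [[322.46799031 233.5664099 ]]
```

View pics/w1.png

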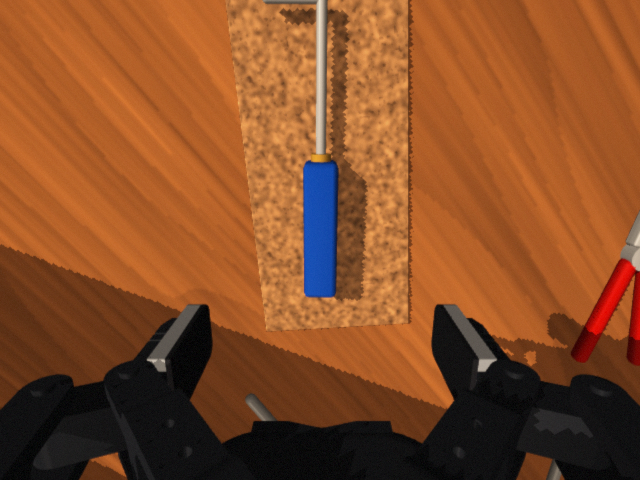

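The wrist view shows the handle centred at u = 321 between the fingers and aligned with the tool. I'll descend and grip.

```bash
python3 -m creep '[{"dx":0,"dy":0,"dz":1,"rx":0,"ry":0,"rz":0,"claw":0.3},{"dx":0,"dy":0,"dz":1,"rx":0,"ry":0,"rz":0,"claw":0.3},{"dx":0,"dy":0,"dz":1,"rx":0,"ry":0,"rz":0,"claw":0.3},{"dx":0,"dy":0,"dz":0.6,"rx":0,"ry":0,"rz":0,"claw":0.3},{"dx":0,"dy":0,"dz":0.4,"rx":0,"ry":0,"rz":0,"claw":0.3},{"dx":0,"dy":0,"dz":0,"rx":0,"ry":0,"rz":0,"claw":0.3}]' 60 && python3 -m creep '[{"dx":0,"dy":0,"dz":0,"rx":0,"ry":0,"rz":0,"claw":1},{"dx":0,"dy":0,"dz":0,"rx":0,"ry":0,"rz":0,"claw":1},{"dx":0,"dy":0,"dz":0,"rx":0,"ry":0,"rz":0,"claw":1},{"dx":0,"dy":0,"dz":0,"rx":0,"ry":0,"rz":0,"claw":1},{"dx":0,"dy":0,"dz":0,"rx":0,"ry":0,"rz":0,"claw":1},{"dx":0,"dy":0,"dz":0,"rx":0,"ry":0,"rz":0,"claw":1},{"dx":0,"dy":0,"dz":0,"rx":0,"ry":0,"rz":0,"claw":1},{"dx":0,"dy":0,"dz":0,"rx":0,"ry":0,"rz":0,"claw":1}]' 80
```

```text
clock: 2.2
tool_pos: [0.4932, -0.2245, 0.0061]
orientation: [[0.627, 0.779, -0.002], [0.779, -0.627, 0.001], [-0.0, -0.002, -1.0]]
wrist_force: [0.1, -0.2, 0.1]
gripper_width: 0.0598
gripper_force: 0.0
clock: 2.87
tool_pos: [0.4941, -0.225, 0.0075]
orientation: [[0.628, 0.778, 0.0], [0.778, -0.628, -0.0], [0.0, 0.0, -1.0]]
wrist_force: [-0.4, -0.1, 0.5]
gripper_width: -0.0003
gripper_force: 0.0
```

```bash
python3 - <<'E'
from h import *
im,d,K,T=cam('wrist');a=cv2.resize(im,(400,300))
im,d,K,T=cam('side');np.savez('side1.npz',im=im,d=d,K=K,T=T);b=cv2.resize(im[200:350,260:460],(400,300))
cv2.imwrite('pics/w2.png',np.hstack([a,b])[...,::-1])
E
```

```text
(no output)
```

View pics/w2.png

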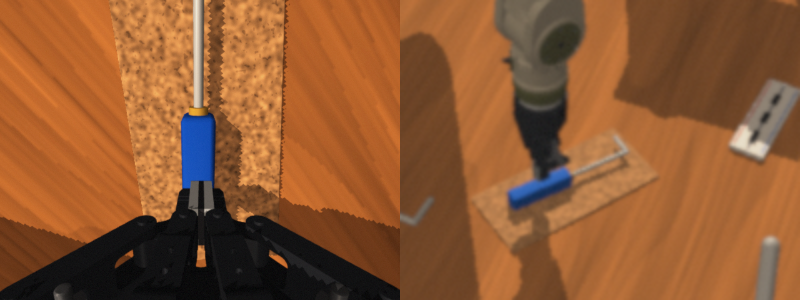

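```bash
python3 - <<'E'
from h import *
im,d,K,T=cam('wrist');s=manip.sense();p=s['tool_pos'];X=s['orientation'][:,0]
print(p,s['gripper_width'],s['wrist_force'])
W=cloud(d,K,T)
for u,v in((320,200),(320,250),(320,280),(320,295),(316,310),(320,320),(322,340),(322,360),(322,385)): print(u,v,im[v,u],W[v,u].round(4),'along',((W[v,u]-p)@X).round(4))
print(proj([p+X*.05+[0,0,.0225],p+X*.06+[0,0,.0095],p],K,T))
E
```

```text
[ 0.49402315 -0.22498986  0.00737848] -0.00013086834881225604 [ 0.16398662 -0.76526136 -0.20564421]
320 200 [ 24  81 180] [ 0.5213 -0.1905  0.031 ] along 0.0439
320 250 [ 26  82 183] [ 0.5075 -0.2076  0.0313] along 0.022
320 280 [ 25  82 185] [ 0.4985 -0.2187  0.0309] along 0.0077
320 295 [19 14 16] [ 0.5007 -0.2161  0.0534] along 0.0111
316 310 [92 86 79] [ 0.4997 -0.2152  0.0658] along 0.0112
320 320 [18 20 17] [ 0.5007 -0.2163  0.0725] along 0.0109
322 340 [27 23 23] [ 0.5002 -0.218   0.0823] along 0.0093
322 360 [24 19 20] [ 0.4955 -0.2238  0.0821] along 0.0019
322 385 [27 25 25] [ 0.4892 -0.2316  0.0813] along -0.0082
[[321.01415908 185.12633914]
 [321.05357288 157.90171196]
 [321.02130914 275.68271027]]
```

```bash
python3 - <<'E'
from h import *
f=np.load('wrist0.npz');im,d,K=[f[k] for k in('im','d','K')]
M=np.array(manip.get_calibration('wrist')['mount']);W=cloud(d,K,M)
print('open, tool coords')
for u,v in((445,308),(455,308),(465,330),(485,350),(440,340),(490,375),(200,308),(180,330)): print(u,v,im[v,u],W[v,u].round(4))
m=(d>0)&(W[...,2]<.02);q=W[m];print(q.max(0),q.min(0))
im,d,K,T=cam('wrist');W=cloud(d,K,M)
m=(im.max(2)<110)&(W[...,2]<-.026)&(W[...,2]>-.06)&(abs(W[...,0])<.02)&(abs(W[...,1])<.03);q=W[m];v,u=np.nonzero(m);print('shut',m.sum(),q.max(0),q.min(0),u.min(),u.max(),v.min(),v.max())
for v in range(282,300,2): print(v,im[v,320],W[v,320].round(4),im[v,312],W[v,312].round(4))
E
```

```text
open, tool coords
445 308 [79 74 68] [ 0.0113  0.0445 -0.057 ]
455 308 [135 128 117] [ 0.0116  0.0479 -0.0575]
465 330 [134 128 116] [ 0.0115  0.0461 -0.0724]
485 350 [133 126 116] [ 0.0105  0.0487 -0.082 ]
440 340 [17 16 15] [-0.0005  0.0432 -0.059 ]
490 375 [21 21 22] [ 0.0117  0.0443 -0.0953]
200 308 [22 19 22] [ 0.0108 -0.0437 -0.0562]
180 330 [135 126 118] [ 0.0109 -0.0454 -0.0716]
[ 0.02129343  0.07495557 -0.04880849] [-0.01253824 -0.07426102 -0.13363459]
shut 1503 [ 0.01208198  0.01394547 -0.04044828] [ 0.00624689 -0.01335947 -0.05999317] 284 360 290 323
282 [ 30  84 190] [ 0.0066 -0.0005 -0.023 ] [ 24  81 186] [ 0.0064 -0.004  -0.0227]
284 [ 27  84 186] [ 0.0058 -0.0005 -0.0235] [ 28  84 188] [ 0.0054 -0.0041 -0.0227]
286 [ 28  81 185] [ 0.0047 -0.0005 -0.0232] [ 26  85 188] [ 0.0047 -0.004  -0.0232]
288 [ 24  72 167] [ 0.0033 -0.0005 -0.0223] [ 32  79 173] [ 0.004  -0.004  -0.0238]
290 [15 20 28] [ 0.011  -0.0004 -0.0412] [95 90 88] [ 0.0113 -0.0036 -0.0419]
292 [18 17 18] [ 0.0113 -0.0004 -0.0436] [100  93  87] [ 0.0108 -0.0035 -0.0425]
294 [16 18 17] [ 0.0111 -0.0004 -0.045 ] [103  96  90] [ 0.0113 -0.0035 -0.0455]
296 [17 17 16] [ 0.011  -0.0004 -0.0467] [101  94  88] [ 0.0113 -0.0034 -0.0473]
298 [17 18 18] [ 0.0113 -0.0004 -0.049 ] [102  96  89] [ 0.0111 -0.0034 -0.0486]
```

The wrist depth shows the finger ends are about 40 mm short of the reported TCP when shut, and 53–57 mm when open. So the fingers closed above the handle, which hasn't moved. I'll treat the TCP as 40 mm beyond the tips, open, go lower in small steps while watching the force, and grip again.

```bash
python3 -m creep '[{"dx":0,"dy":0,"dz":-0.4,"rx":0,"ry":0,"rz":0,"claw":0.3},{"dx":0,"dy":0,"dz":0,"rx":0,"ry":0,"rz":0,"claw":0.3},{"dx":0,"dy":0,"dz":0,"rx":0,"ry":0,"rz":0,"claw":0.3},{"dx":0,"dy":0,"dz":0,"rx":0,"ry":0,"rz":0,"claw":0.3},{"dx":0,"dy":0,"dz":0,"rx":0,"ry":0,"rz":0,"claw":0.3},{"dx":0,"dy":0,"dz":0.4,"rx":0,"ry":0,"rz":0,"claw":0.3},{"dx":0,"dy":0,"dz":0.4,"rx":0,"ry":0,"rz":0,"claw":0.3},{"dx":0,"dy":0,"dz":0.4,"rx":0,"ry":0,"rz":0,"claw":0.3}]' && python3 -m creep '[{"dx":0,"dy":0,"dz":0.4,"rx":0,"ry":0,"rz":0,"claw":0.3},{"dx":0,"dy":0,"dz":0.4,"rx":0,"ry":0,"rz":0,"claw":0.3},{"dx":0,"dy":0,"dz":0,"rx":0,"ry":0,"rz":0,"claw":0.3}]' && python3 - <<'E'
from h import *
im,d,K,T=cam('wrist');s=manip.sense();p=s['tool_pos'];print(p,s['wrist_force'],s['gripper_width'])
M=np.array(manip.get_calibration('wrist')['mount']);W=cloud(d,K,M);Wd=cloud(d,K,T)
m=(im.max(2)<150)&(abs(W[...,0]-.011)<.004)&(abs(W[...,1])<.06)&(abs(W[...,1])>.02)&(W[...,2]>-.06);q=W[m];print(m.sum(),q[:,2].max(),Wd[m][:,2].min())
E
```

```text
clock: 3.73
tool_pos: [0.4937, -0.2248, -0.0139]
orientation: [[0.628, 0.778, -0.0], [0.778, -0.628, 0.0], [-0.0, -0.001, -1.0]]
wrist_force: [-0.1, 1.0, -0.4]
gripper_width: 0.0596
gripper_force: 0.0
clock: 3.98
tool_pos: [0.4921, -0.2238, -0.0355]
orientation: [[0.628, 0.778, -0.004], [0.778, -0.628, 0.003], [-0.0, -0.005, -1.0]]
wrist_force: [-0.9, -0.9, -0.1]
gripper_width: 0.0597
gripper_force: 0.0
[ 0.49263221 -0.22410091 -0.03442464] [0.35932256 0.06096991 1.27733701] 0.05973244784379574
1824 -0.03801780169122382 0.00270745847686657
```

```bash
python3 -m creep '[{"dx":0,"dy":0,"dz":0,"rx":0,"ry":0,"rz":0,"claw":1},{"dx":0,"dy":0,"dz":0,"rx":0,"ry":0,"rz":0,"claw":1},{"dx":0,"dy":0,"dz":0,"rx":0,"ry":0,"rz":0,"claw":1},{"dx":0,"dy":0,"dz":0,"rx":0,"ry":0,"rz":0,"claw":1},{"dx":0,"dy":0,"dz":0,"rx":0,"ry":0,"rz":0,"claw":1},{"dx":0,"dy":0,"dz":0,"rx":0,"ry":0,"rz":0,"claw":1}]' 80
```

```text
clock: 4.53
tool_pos: [0.4947, -0.2254, -0.0318]
orientation: [[0.628, 0.778, 0.001], [0.778, -0.628, -0.001], [0.0, 0.002, -1.0]]
wrist_force: [-1.2, -0.4, 4.9]
gripper_width: 0.0227
gripper_force: 79.3
```

The handle is held: 22.7 mm opening, 79 N. Lifting, turning the rod along the hutch's x, and moving to the +x side of the ring.

```bash
python3 -m creep '[{"dx":0,"dy":0,"dz":-0.6,"rx":0,"ry":0,"rz":0,"claw":1},{"dx":0,"dy":0,"dz":-1,"rx":0,"ry":0,"rz":-1,"claw":1},{"dx":0,"dy":0,"dz":-1,"rx":0,"ry":0,"rz":-1,"claw":1},{"dx":0,"dy":0,"dz":-1,"rx":0,"ry":0,"rz":-1,"claw":1},{"dx":0,"dy":0,"dz":-1,"rx":0,"ry":0,"rz":-1,"claw":1},{"dx":0,"dy":0,"dz":-1,"rx":0,"ry":0,"rz":-1,"claw":1},{"dx":0,"dy":0,"dz":-1,"rx":0,"ry":0,"rz":-1,"claw":1},{"dx":0,"dy":0,"dz":-1,"rx":0,"ry":0,"rz":-1,"claw":1}]' 100 && python3 -m creep '[{"dx":1,"dy":0.8,"dz":0,"rx":0,"ry":0,"rz":0,"claw":1},{"dx":1,"dy":0.8,"dz":0,"rx":0,"ry":0,"rz":0,"claw":1},{"dx":1,"dy":0.8,"dz":0,"rx":0,"ry":0,"rz":0,"claw":1},{"dx":1,"dy":0.8,"dz":0,"rx":0,"ry":0,"rz":0,"claw":1},{"dx":1,"dy":0.8,"dz":0,"rx":0,"ry":0,"rz":0,"claw":1},{"dx":1,"dy":0.8,"dz":0,"rx":0,"ry":0,"rz":0,"claw":1}]' && python3 -m creep '[{"dx":1,"dy":0.8,"dz":0,"rx":0,"ry":0,"rz":0,"claw":1},{"dx":1,"dy":0.8,"dz":0,"rx":0,"ry":0,"rz":0,"claw":1},{"dx":1,"dy":0.8,"dz":0,"rx":0,"ry":0,"rz":0,"claw":1},{"dx":0.8,"dy":0.8,"dz":0,"rx":0,"ry":0,"rz":0,"claw":1},{"dx":0.6,"dy":0.8,"dz":0,"rx":0,"ry":0,"rz":0,"claw":1},{"dx":0.4,"dy":0.8,"dz":0,"rx":0,"ry":0,"rz":0,"claw":1},{"dx":0,"dy":0,"dz":0,"rx":0,"ry":0,"rz":0,"claw":1},{"dx":0,"dy":0,"dz":0,"rx":0,"ry":0,"rz":0,"claw":1}]' && python3 - <<'E'
from h import *
im,d,K,T=cam('wrist');s=manip.sense();p=s['tool_pos'];print(p,s['wrist_force'],s['gripper_width'],s['joints'])
R=s['orientation'];print(proj([p+R@[.15,-.02,-.049],[.664,.2533,.213]],K,T))
np.savez('wrist2.npz',im=im,d=d,K=K,T=T)
a=im
im,d,K,T=cam('scene');np.savez('scene2.npz',im=im,d=d,K=K,T=T)
print(proj([p+R@[.15,-.02,-.049],[.664,.2533,.213]],K,T))
b=cv2.resize(im[130:250,400:520],(320,320))
c=np.zeros((480,800,3),np.uint8);c[:, :480]=cv2.resize(a,(640,480))[:, 80:560];c[:320,480:]=b
cv2.imwrite('pics/w3.png',c[...,::-1])
E
```

```text
clock: 5.2
tool_pos: [0.4937, -0.2248, 0.1584]
orientation: [[-0.026, 1.0, -0.0], [1.0, 0.026, 0.0], [0.0, -0.0, -1.0]]
wrist_force: [-0.5, 0.3, -1.1]
gripper_width: 0.0222
gripper_force: 97.9
clock: 5.7
tool_pos: [0.6113, -0.0711, 0.1571]
orientation: [[-0.021, 1.0, -0.0], [1.0, 0.021, 0.0], [0.0, -0.0, -1.0]]
wrist_force: [0.9, -0.4, -1.6]
gripper_width: 0.0223
gripper_force: 98.1
clock: 6.37
tool_pos: [0.7284, 0.0508, 0.1556]
orientation: [[-0.022, 1.0, -0.002], [1.0, 0.022, -0.0], [-0.0, -0.002, -1.0]]
wrist_force: [0.4, -0.3, -1.3]
gripper_width: 0.0224
gripper_force: 98.4
[0.7277813  0.05008145 0.1562076 ] [ 0.04357412  0.32845128 -0.4630836 ] 0.022353529991967772 [-4.10476124e-02  6.48119184e-01  4.81095794e-01  1.40575179e+00
 -2.83535241e-04  1.50827566e+00]
[[ 245.04629152 -165.50909837]
 [  34.15164044 -523.23306862]]
[[451.91734781 231.75306554]
 [456.24345425 213.38315953]]
```

View pics/w3.png

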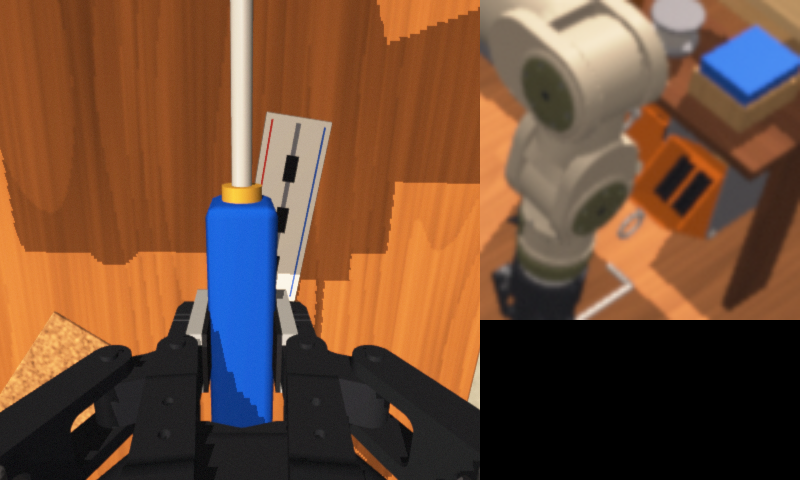

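The view shows the pole held level, with hook and ring both visible in the scene camera: hook corner at about (456,237), tip (448,229), ring centre (456.5,214). Predictions match within a pixel. I'll cross-check the ring from the side camera.

```bash
python3 - <<'E'
from h import *
s=manip.sense();p=s['tool_pos'];R=s['orientation'];hk=p+R@[.15,-.02,-.049];print('hook pred',hk)
im,d,K,T=cam('side');np.savez('side2.npz',im=im,d=d,K=K,T=T)
for nm,f in(('side0',np.load('side0.npz')),('side2',np.load('side2.npz')),('scene2',np.load('scene2.npz'))):
    im,d,K,T=[f[k] for k in('im','d','K','T')];W=cloud(d,K,T);sat=np.ptp(im.astype(int),axis=2)
    for c,n in(((.6645,.254,.212),'ring'),(hk,'hook')):
        c=np.array(c);m=(np.abs(W-c)<[.02 if n=='ring' else .035,.028 if n=='ring' else .012,.026]).all(-1)&(sat<60)
        v,u=np.nonzero(m);q=W[m]
        print(nm,n,'pred',proj([c],K,T)[0].round(1),m.sum(), (u.mean().round(1),v.mean().round(1),q.mean(0).round(4),q.min(0).round(4),q.max(0).round(4)) if m.sum() else '')
E
```

```text
hook pred [0.70447423 0.19918036 0.20577252]
side0 ring pred [436.3 160.8] 43 (np.float64(436.0), np.float64(160.8), array([0.6637, 0.2523, 0.2128]), array([0.6541, 0.2297, 0.1867]), array([0.6693, 0.2746, 0.2299]))
side0 hook pred [444.1 175.4] 0 
side2 ring pred [436.3 160.8] 0 
side2 hook pred [444.1 175.4] 0 
scene2 ring pred [456.5 213.6] 31 (np.float64(456.5), np.float64(213.2), array([0.6645, 0.2537, 0.2141]), array([0.6594, 0.2345, 0.1904]), array([0.6682, 0.2681, 0.228 ]))
scene2 hook pred [451.8 231.7] 29 (np.float64(452.5), np.float64(234.0), array([0.712 , 0.1953, 0.2051]), array([0.6919, 0.1879, 0.1998]), array([0.7293, 0.2028, 0.2134]))
```

```bash
python3 -m creep '[{"dx":0.72,"dy":0,"dz":-0.1,"rx":0,"ry":0,"rz":0,"claw":1},{"dx":0.72,"dy":0,"dz":-0.1,"rx":0,"ry":0,"rz":0,"claw":1},{"dx":0.72,"dy":0,"dz":-0.06,"rx":0,"ry":0,"rz":0,"claw":1},{"dx":0,"dy":0,"dz":0,"rx":0,"ry":0,"rz":0,"claw":1},{"dx":0,"dy":0,"dz":0,"rx":0,"ry":0,"rz":0,"claw":1},{"dx":0,"dy":0,"dz":0,"rx":0,"ry":0,"rz":0,"claw":1}]' && python3 - <<'E'
from h import *
s=manip.sense();p=s['tool_pos'];R=s['orientation'];hk=p+R@[.15,-.02,-.049];print('hook pred',hk,s['wrist_force'])
im,d,K,T=cam('scene');np.savez('scene3.npz',im=im,d=d,K=K,T=T);W=cloud(d,K,T);sat=np.ptp(im.astype(int),axis=2)
print(proj([hk,hk-[.018,0,0],hk+[.02,0,0],[.6642,.2535,.2125]],K,T).round(1))
m=(np.abs(W-hk)<[.018,.014,.026]).all(-1)&(sat<60);q=W[m];print(m.sum(),q.mean(0),q.min(0),q.max(0),np.argwhere(m)[:,::-1].mean(0))
im2,d,K,T=cam('side')
o=np.zeros((480,800,3),np.uint8);o[:,:480]=cv2.resize(im[190:250,430:490],(480,480),interpolation=2);o[:320,480:]=cv2.resize(im2[130:190,405:465],(320,320),interpolation=2)
cv2.imwrite('pics/w4.png',o[...,::-1])
E
```

```text
clock: 7.02
tool_pos: [0.727, 0.1049, 0.1642]
orientation: [[-0.022, 1.0, 0.0], [1.0, 0.022, -0.0], [-0.0, 0.0, -1.0]]
wrist_force: [0.3, 0.4, -1.8]
gripper_width: 0.0223
gripper_force: 98.4
hook pred [0.70366243 0.25440076 0.21315773] [ 0.25202679  0.44094731 -1.77966972]
[[465.6 221.5]
 [461.5 217.7]
 [470.3 225.7]
 [456.3 213.5]]
18 [0.70913931 0.25050157 0.2131419 ] [0.69426254 0.24299359 0.20571683] [0.72073352 0.25890388 0.22152842] [465.94444444 223.22222222]
```

View pics/w4.png

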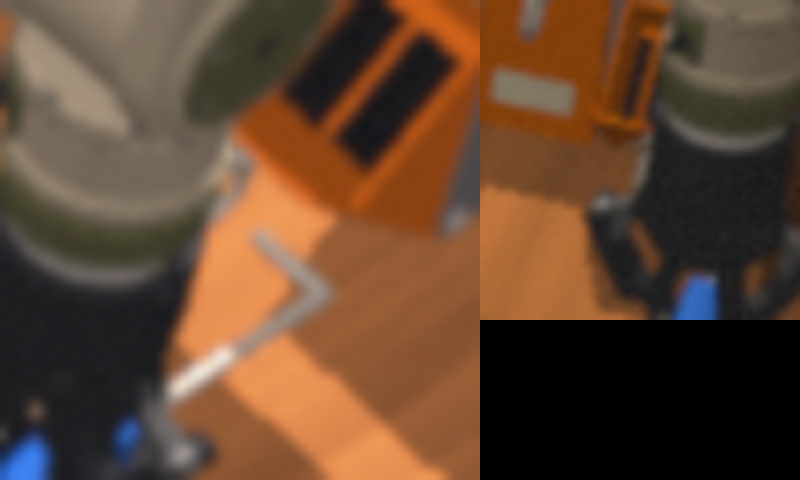

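The crop shows hook tip (462,219) and corner (470,227), aligned with the half-hidden ring at (456,213). The hook is about 2 mm short in y, with height matching. Inserting sideways in small steps.

```bash
python3 -m creep '[{"dx":0.1,"dy":-0.3,"dz":0,"rx":0,"ry":0,"rz":0,"claw":1},{"dx":0.02,"dy":-0.3,"dz":0,"rx":0,"ry":0,"rz":0,"claw":1},{"dx":0,"dy":-0.3,"dz":0,"rx":0,"ry":0,"rz":0,"claw":1},{"dx":0,"dy":0,"dz":0,"rx":0,"ry":0,"rz":0,"claw":1}]' && python3 -m creep '[{"dx":0,"dy":-0.3,"dz":0,"rx":0,"ry":0,"rz":0,"claw":1},{"dx":0,"dy":-0.3,"dz":0,"rx":0,"ry":0,"rz":0,"claw":1},{"dx":0,"dy":-0.1,"dz":0,"rx":0,"ry":0,"rz":0,"claw":1},{"dx":0,"dy":0,"dz":0,"rx":0,"ry":0,"rz":0,"claw":1},{"dx":0,"dy":0,"dz":0,"rx":0,"ry":0,"rz":0,"claw":1},{"dx":0,"dy":0,"dz":0,"rx":0,"ry":0,"rz":0,"claw":1}]' && python3 - <<'E'
from h import *
s=manip.sense();p=s['tool_pos'];R=s['orientation'];hk=p+R@[.15,-.02,-.049];print('hook pred',hk,s['wrist_force'])
im,d,K,T=cam('scene');np.savez('scene4.npz',im=im,d=d,K=K,T=T);W=cloud(d,K,T);sat=np.ptp(im.astype(int),axis=2)
print(proj([hk,hk-[.018,0,0],hk+[.02,0,0],[.6642,.2535,.2125]],K,T).round(1))
o=cv2.resize(im[185:245,425:500],(750,600),interpolation=2)
cv2.imwrite('pics/w5.png',o[...,::-1])
E
```

```text
clock: 7.45
tool_pos: [0.7035, 0.1059, 0.1641]
orientation: [[-0.02, 1.0, -0.001], [1.0, 0.02, -0.0], [-0.0, -0.001, -1.0]]
wrist_force: [0.0, 0.5, -0.3]
gripper_width: 0.0228
gripper_force: 98.4
clock: 7.95
tool_pos: [0.6877, 0.1059, 0.1639]
orientation: [[-0.021, 1.0, 0.001], [1.0, 0.021, -0.0], [-0.0, 0.001, -1.0]]
wrist_force: [-0.6, -0.8, -1.3]
gripper_width: 0.0221
gripper_force: 98.4
hook pred [0.66456407 0.25546882 0.21291742] [-0.56069012 -0.7951207  -1.27164969]
[[456.9 213.2]
 [452.8 209.5]
 [461.5 217.3]
 [456.3 213.5]]
```

View pics/w5.png

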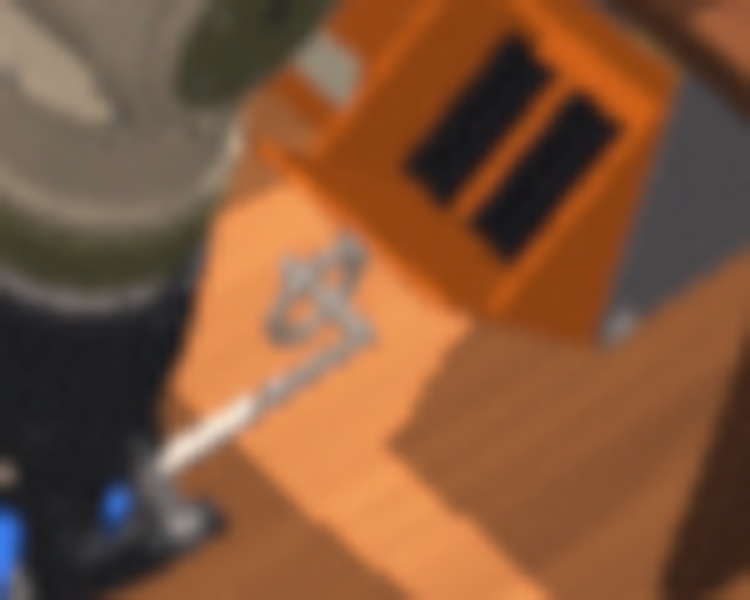

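The picture shows the hook through the ring: the bent tip passes the ring centre at about (457,213.5), and force is near zero. Now swinging slowly along the arc.

```bash
python3 -m creep '[{"dx":0.13,"dy":0,"dz":-0.24,"rx":0,"ry":0,"rz":0,"claw":1},{"dx":0.13,"dy":0,"dz":-0.24,"rx":0,"ry":0,"rz":0,"claw":1},{"dx":0.19,"dy":0,"dz":-0.25,"rx":0,"ry":0,"rz":0,"claw":1},{"dx":0.19,"dy":0,"dz":-0.25,"rx":0,"ry":0,"rz":0,"claw":1},{"dx":0.23,"dy":0,"dz":-0.22,"rx":0,"ry":0,"rz":0,"claw":1},{"dx":0.23,"dy":0,"dz":-0.22,"rx":0,"ry":0,"rz":0,"claw":1},{"dx":0.26,"dy":0,"dz":-0.18,"rx":0,"ry":0,"rz":0,"claw":1},{"dx":0.26,"dy":0,"dz":-0.18,"rx":0,"ry":0,"rz":0,"claw":1}]' && python3 -m creep '[{"dx":0.19,"dy":0,"dz":-0.1,"rx":0,"ry":0,"rz":0,"claw":1},{"dx":0.19,"dy":0,"dz":-0.1,"rx":0,"ry":0,"rz":0,"claw":1},{"dx":0.2,"dy":0,"dz":-0.08,"rx":0,"ry":0,"rz":0,"claw":1},{"dx":0.2,"dy":0,"dz":-0.08,"rx":0,"ry":0,"rz":0,"claw":1},{"dx":0,"dy":0,"dz":0,"rx":0,"ry":0,"rz":0,"claw":1},{"dx":0,"dy":0,"dz":0,"rx":0,"ry":0,"rz":0,"claw":1}]' && cat > look.py <<'E'
from h import *
import sys
s=manip.sense();p=s['tool_pos'];R=s['orientation'];hk=p+R@[.15,-.02,-.049];print('hook pred',hk,s['wrist_force'])
im,d,K,T=cam('scene');W=cloud(d,K,T);np.savez(sys.argv[1]+'.npz',im=im,d=d,K=K,T=T)
hsv=cv2.cvtColor(im,cv2.COLOR_RGB2HSV);m=(hsv[...,0]>=3)&(hsv[...,0]<=14)&(hsv[...,1]>180)&(hsv[...,2]>100)&(W[...,2]>.175)&(W[...,2]<.295)&(W[...,1]>.2)
for nm,lo,hi in(('b',.44,.52),('c',.535,.61),('open',.625,.70)):
    k=m&(W[...,0]>lo)&(W[...,0]<hi);q=W[k]
    if len(q)<15: print(nm,len(q));continue
    k2=q[:,1]<.36; q=q[k2];A=np.c_[q[:,2]-.165,np.ones(len(q))];c=np.linalg.lstsq(A,q[:,1],rcond=None)[0]
    print(nm,len(q),'dy/dz,y0',c.round(3),'y pct',np.percentile(q[:,1],[2,10,50,90]).round(4),'zmax',q[:,2].max().round(3))
E
python3 look.py s5
```

```text
clock: 8.67
tool_pos: [0.6864, 0.1473, 0.2092]
orientation: [[-0.021, 1.0, 0.001], [1.0, 0.021, -0.0], [-0.0, 0.001, -1.0]]
wrist_force: [-0.7, -0.7, -2.5]
gripper_width: 0.0223
gripper_force: 98.1
clock: 9.17
tool_pos: [0.6859, 0.1666, 0.2175]
orientation: [[-0.022, 1.0, 0.0], [1.0, 0.022, 0.0], [0.0, 0.0, -1.0]]
wrist_force: [0.4, -0.3, -1.5]
gripper_width: 0.0223
gripper_force: 98.6
hook pred [0.66261843 0.31614437 0.2665741 ] [ 0.35472892 -0.26919657 -1.51528175]
b 97 dy/dz,y0 [0.004 0.336] y pct [0.331  0.3339 0.3363 0.34  ] zmax 0.279
c 11 dy/dz,y0 [-0.052  0.345] y pct [0.3369 0.3386 0.3442 0.3466] zmax 0.248
open 218 dy/dz,y0 [-0.098  0.34 ] y pct [0.3251 0.3275 0.3324 0.3375] zmax 0.295
```

The bin is about 0.1 rad from shut, since the hook has slack in the ring. Pushing in gently.

```bash
python3 -m creep '[{"dx":0.1,"dy":0,"dz":0,"rx":0,"ry":0,"rz":0,"claw":1},{"dx":0.1,"dy":0,"dz":0,"rx":0,"ry":0,"rz":0,"claw":1},{"dx":0.1,"dy":0,"dz":0,"rx":0,"ry":0,"rz":0,"claw":1},{"dx":0,"dy":0,"dz":0,"rx":0,"ry":0,"rz":0,"claw":1},{"dx":0,"dy":0,"dz":0,"rx":0,"ry":0,"rz":0,"claw":1},{"dx":0,"dy":0,"dz":0,"rx":0,"ry":0,"rz":0,"claw":1}]' && python3 look.py s6
```

```text
clock: 9.72
tool_pos: [0.6857, 0.1737, 0.2173]
orientation: [[-0.021, 1.0, -0.0], [1.0, 0.021, 0.0], [0.0, -0.0, -1.0]]
wrist_force: [-0.4, 0.3, -0.9]
gripper_width: 0.0224
gripper_force: 98.6
hook pred [0.66251558 0.32325418 0.26636619] [-0.38092605  0.30430573 -0.85996977]
b 133 dy/dz,y0 [-0.017  0.337] y pct [0.3302 0.3317 0.3364 0.3396] zmax 0.286
c 0
open 235 dy/dz,y0 [-0.044  0.34 ] y pct [0.3311 0.3325 0.3371 0.3408] zmax 0.293
```

```bash
python3 -m creep '[{"dx":0.1,"dy":0,"dz":0,"rx":0,"ry":0,"rz":0,"claw":1},{"dx":0.08,"dy":0,"dz":0,"rx":0,"ry":0,"rz":0,"claw":1},{"dx":0,"dy":0,"dz":0,"rx":0,"ry":0,"rz":0,"claw":1},{"dx":0,"dy":0,"dz":0,"rx":0,"ry":0,"rz":0,"claw":1},{"dx":0,"dy":0,"dz":0,"rx":0,"ry":0,"rz":0,"claw":1}]' && python3 look.py s7
```

```text
clock: 10.18
tool_pos: [0.6856, 0.1782, 0.2174]
orientation: [[-0.021, 1.0, 0.0], [1.0, 0.021, 0.0], [0.0, 0.0, -1.0]]
wrist_force: [1.3, 0.3, -1.7]
gripper_width: 0.0224
gripper_force: 98.7
hook pred [0.66245525 0.3277646  0.26642933] [ 1.27819239  0.30561572 -1.7051776 ]
b 159 dy/dz,y0 [-0.009  0.337] y pct [0.3314 0.3332 0.3368 0.3406] zmax 0.283
c 0
open 250 dy/dz,y0 [0.003 0.339] y pct [0.3346 0.3359 0.3398 0.343 ] zmax 0.282
```

```bash
python3 -m creep '[{"dx":0.08,"dy":0,"dz":0,"rx":0,"ry":0,"rz":0,"claw":1},{"dx":0,"dy":0,"dz":0,"rx":0,"ry":0,"rz":0,"claw":1},{"dx":0,"dy":0,"dz":0,"rx":0,"ry":0,"rz":0,"claw":1},{"dx":0,"dy":0,"dz":0,"rx":0,"ry":0,"rz":0,"claw":1}]' && python3 look.py s8
```

```text
clock: 10.57
tool_pos: [0.6857, 0.1787, 0.2176]
orientation: [[-0.02, 1.0, 0.0], [1.0, 0.02, -0.002], [-0.002, 0.0, -1.0]]
wrist_force: [-0.5, -4.5, 0.6]
gripper_width: 0.022
gripper_force: 98.8
hook pred [0.66268142 0.32837739 0.26623679] [-0.5339782  -4.52364992  0.64083634]
b 173 dy/dz,y0 [-0.011  0.337] y pct [0.3318 0.3331 0.3363 0.3393] zmax 0.283
c 0
open 261 dy/dz,y0 [0.005 0.34 ] y pct [0.3346 0.3365 0.3396 0.3434] zmax 0.286
```

The force of −4.5 N shows the bin is on its stop, with its slope at 0 and the hook still in the ring. I'll centre the hook in the ring, then slide it out along +x.

```bash
python3 -m creep '[{"dx":-0.22,"dy":0,"dz":0,"rx":0,"ry":0,"rz":0,"claw":1},{"dx":-0.22,"dy":0,"dz":0,"rx":0,"ry":0,"rz":0,"claw":1},{"dx":0,"dy":0,"dz":0,"rx":0,"ry":0,"rz":0,"claw":1},{"dx":0,"dy":0,"dz":0,"rx":0,"ry":0,"rz":0,"claw":1}]' && python3 look.py s9
```

```text
clock: 10.95
tool_pos: [0.6858, 0.1689, 0.2174]
orientation: [[-0.02, 1.0, -0.0], [1.0, 0.02, 0.0], [0.0, 0.0, -1.0]]
wrist_force: [0.1, -0.8, -0.6]
gripper_width: 0.0225
gripper_force: 98.7
hook pred [0.66273518 0.31842121 0.26650435] [ 0.12177866 -0.8142456  -0.58409387]
b 107 dy/dz,y0 [-0.012  0.337] y pct [0.3309 0.3326 0.3363 0.3398] zmax 0.281
c 2
open 269 dy/dz,y0 [0.001 0.34 ] y pct [0.3343 0.3359 0.3396 0.3431] zmax 0.294
```

```bash
python3 -m creep '[{"dx":0,"dy":0.3,"dz":0,"rx":0,"ry":0,"rz":0,"claw":1},{"dx":0,"dy":0.3,"dz":0,"rx":0,"ry":0,"rz":0,"claw":1},{"dx":0,"dy":0.4,"dz":0,"rx":0,"ry":0,"rz":0,"claw":1},{"dx":0,"dy":0.4,"dz":0,"rx":0,"ry":0,"rz":0,"claw":1},{"dx":0,"dy":0.4,"dz":0,"rx":0,"ry":0,"rz":0,"claw":1},{"dx":0,"dy":0,"dz":0,"rx":0,"ry":0,"rz":0,"claw":1},{"dx":0,"dy":0,"dz":0,"rx":0,"ry":0,"rz":0,"claw":1}]' && python3 look.py s10 && python3 - <<'E'
import numpy as np,cv2
f=np.load('s10.npz');cv2.imwrite('pics/w6.png',cv2.resize(f['im'][150:240,410:510][...,::-1],(666,600),interpolation=2))
E
```

```text
clock: 11.58
tool_pos: [0.7309, 0.1703, 0.2166]
orientation: [[-0.021, 1.0, -0.001], [1.0, 0.021, 0.0], [0.0, -0.001, -1.0]]
wrist_force: [-0.0, -1.2, -1.6]
gripper_width: 0.0224
gripper_force: 98.7
hook pred [0.70772329 0.31983597 0.26563536] [-0.01590686 -1.22852494 -1.60238545]
b 262 dy/dz,y0 [-0.021  0.338] y pct [0.331  0.3334 0.3369 0.3407] zmax 0.285
c 28 dy/dz,y0 [0.006 0.336] y pct [0.3307 0.333  0.3361 0.3401] zmax 0.259
open 145 dy/dz,y0 [-0.004  0.34 ] y pct [0.3345 0.3362 0.3397 0.3433] zmax 0.281
```

View pics/w6.png

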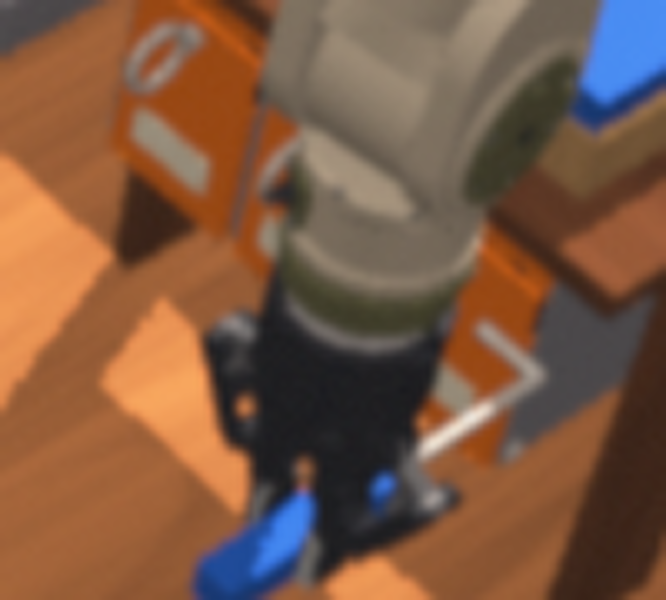

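The hook tip is clear of the ring (scene about (482,199)) and the bin stays shut. Carrying the pole back over the mat.

```bash
python3 -m creep '[{"dx":-1,"dy":0,"dz":0,"rx":0,"ry":0,"rz":0,"claw":1},{"dx":-1,"dy":0,"dz":0,"rx":0,"ry":0,"rz":0,"claw":1},{"dx":-1,"dy":0,"dz":0,"rx":0,"ry":0,"rz":0,"claw":1},{"dx":-1,"dy":-0.78,"dz":0,"rx":0,"ry":0,"rz":0,"claw":1},{"dx":-1,"dy":-0.78,"dz":0,"rx":0,"ry":0,"rz":0,"claw":1},{"dx":-1,"dy":-0.78,"dz":0,"rx":0,"ry":0,"rz":0,"claw":1},{"dx":-1,"dy":-0.78,"dz":0,"rx":0,"ry":0,"rz":0,"claw":1},{"dx":-1,"dy":-0.78,"dz":0,"rx":0,"ry":0,"rz":0,"claw":1}]' && python3 -m creep '[{"dx":-1,"dy":-0.78,"dz":0,"rx":0,"ry":0,"rz":0,"claw":1},{"dx":-1,"dy":-0.78,"dz":0,"rx":0,"ry":0,"rz":0,"claw":1},{"dx":-1,"dy":-0.78,"dz":0,"rx":0,"ry":0,"rz":0,"claw":1},{"dx":-1,"dy":-0.78,"dz":0,"rx":0,"ry":0,"rz":0,"claw":1},{"dx":-1,"dy":-0.78,"dz":0,"rx":0,"ry":0,"rz":0,"claw":1},{"dx":-1,"dy":-0.78,"dz":0,"rx":0,"ry":0,"rz":0,"claw":1},{"dx":-1,"dy":-0.78,"dz":0,"rx":0,"ry":0,"rz":0,"claw":1},{"dx":-0.6,"dy":-0.44,"dz":0,"rx":0,"ry":0,"rz":0,"claw":1}]' && python3 -m creep '[{"dx":0,"dy":0,"dz":0.8,"rx":0,"ry":0,"rz":1,"claw":1},{"dx":0,"dy":0,"dz":0.8,"rx":0,"ry":0,"rz":1,"claw":1},{"dx":0,"dy":0,"dz":0.8,"rx":0,"ry":0,"rz":1,"claw":1},{"dx":0,"dy":0,"dz":0.8,"rx":0,"ry":0,"rz":1,"claw":1},{"dx":0,"dy":0,"dz":0.8,"rx":0,"ry":0,"rz":1,"claw":1},{"dx":0,"dy":0,"dz":0.8,"rx":0,"ry":0,"rz":1,"claw":1},{"dx":0,"dy":0,"dz":0.8,"rx":0,"ry":0,"rz":1,"claw":1},{"dx":0,"dy":0,"dz":0,"rx":0,"ry":0,"rz":0,"claw":1}]' && python3 look.py s11
```

```text
clock: 12.3
tool_pos: [0.6357, -0.0326, 0.2179]
orientation: [[-0.022, 1.0, 0.001], [1.0, 0.022, 0.0], [-0.0, 0.001, -1.0]]
wrist_force: [0.3, 0.1, -1.2]
gripper_width: 0.0221
gripper_force: 98.7
clock: 12.97
tool_pos: [0.4916, -0.2264, 0.218]
orientation: [[-0.019, 1.0, 0.0], [1.0, 0.019, -0.001], [-0.001, 0.0, -1.0]]
wrist_force: [0.4, 0.1, -0.2]
gripper_width: 0.0227
gripper_force: 98.7
clock: 13.63
tool_pos: [0.4909, -0.2228, 0.0741]
orientation: [[0.63, 0.777, -0.005], [0.777, -0.63, 0.003], [-0.0, -0.006, -1.0]]
wrist_force: [-1.4, -0.1, -1.3]
gripper_width: 0.0226
gripper_force: 98.7
hook pred [ 0.57008848 -0.09380978  0.12310207] [-1.42465596 -0.10413639 -1.33956517]
b 264 dy/dz,y0 [-0.004  0.337] y pct [0.3314 0.3332 0.3369 0.3408] zmax 0.282
c 277 dy/dz,y0 [-0.011  0.339] y pct [0.3335 0.335  0.3384 0.3425] zmax 0.283
open 308 dy/dz,y0 [0.   0.34] y pct [0.3343 0.3362 0.3398 0.3434] zmax 0.284
```

```bash
python3 -m creep '[{"dx":0,"dy":0,"dz":0.8,"rx":0,"ry":0,"rz":0,"claw":1},{"dx":0,"dy":0,"dz":0.8,"rx":0,"ry":0,"rz":0,"claw":1},{"dx":0,"dy":0,"dz":0.8,"rx":0,"ry":0,"rz":0,"claw":1},{"dx":0,"dy":0,"dz":0.8,"rx":0,"ry":0,"rz":0,"claw":1},{"dx":0,"dy":0,"dz":0.6,"rx":0,"ry":0,"rz":0,"claw":1},{"dx":0,"dy":0,"dz":0.3,"rx":0,"ry":0,"rz":0,"claw":1},{"dx":0,"dy":0,"dz":0,"rx":0,"ry":0,"rz":0,"claw":1},{"dx":0,"dy":0,"dz":0,"rx":0,"ry":0,"rz":0,"claw":1}]'
```

```text
clock: 14.35
tool_pos: [0.4947, -0.2253, -0.0239]
orientation: [[0.627, 0.779, 0.001], [0.779, -0.627, -0.001], [0.0, 0.001, -1.0]]
wrist_force: [-0.2, -0.3, -0.6]
gripper_width: 0.0222
gripper_force: 98.7
```

```bash
python3 -m creep '[{"dx":0,"dy":0,"dz":0.06,"rx":0,"ry":0,"rz":0,"claw":1},{"dx":0,"dy":0,"dz":0,"rx":0,"ry":0,"rz":0,"claw":1},{"dx":0,"dy":0,"dz":0,"rx":0,"ry":0,"rz":0,"claw":1}]'
```

```text
clock: 14.6
tool_pos: [0.4948, -0.2254, -0.0256]
orientation: [[0.628, 0.778, 0.002], [0.778, -0.628, -0.001], [0.0, 0.002, -1.0]]
wrist_force: [-0.2, 0.0, -0.8]
gripper_width: 0.0222
gripper_force: 98.7
```

```bash
python3 -m creep '[{"dx":0,"dy":0,"dz":0.12,"rx":0,"ry":0,"rz":0,"claw":1},{"dx":0,"dy":0,"dz":0,"rx":0,"ry":0,"rz":0,"claw":1},{"dx":0,"dy":0,"dz":0,"rx":0,"ry":0,"rz":0,"claw":1}]' && python3 -m creep '[{"dx":0,"dy":0,"dz":0.08,"rx":0,"ry":0,"rz":0,"claw":1},{"dx":0,"dy":0,"dz":0,"rx":0,"ry":0,"rz":0,"claw":1},{"dx":0,"dy":0,"dz":0,"rx":0,"ry":0,"rz":0,"claw":1}]'
```

```text
clock: 14.85
tool_pos: [0.4939, -0.2249, -0.0297]
orientation: [[0.628, 0.778, -0.0], [0.778, -0.628, 0.0], [0.0, -0.0, -1.0]]
wrist_force: [0.9, 0.3, 0.0]
gripper_width: 0.0222
gripper_force: 98.7
clock: 15.1
tool_pos: [0.4941, -0.225, -0.0317]
orientation: [[0.628, 0.778, 0.0], [0.778, -0.628, -0.0], [0.0, 0.0, -1.0]]
wrist_force: [0.1, -1.1, -0.7]
gripper_width: 0.022
gripper_force: 99.0
```

The pole is at its original height. Releasing, lifting and checking.

```bash
python3 -m creep '[{"dx":0,"dy":0,"dz":0.04,"rx":0,"ry":0,"rz":0,"claw":1},{"dx":0,"dy":0,"dz":0,"rx":0,"ry":0,"rz":0,"claw":0.65},{"dx":0,"dy":0,"dz":0,"rx":0,"ry":0,"rz":0,"claw":0.5},{"dx":0,"dy":0,"dz":0,"rx":0,"ry":0,"rz":0,"claw":0.3},{"dx":0,"dy":0,"dz":0,"rx":0,"ry":0,"rz":0,"claw":0.3},{"dx":0,"dy":0,"dz":0,"rx":0,"ry":0,"rz":0,"claw":0.3}]' 20 && python3 -m creep '[{"dx":0,"dy":0,"dz":-0.4,"rx":0,"ry":0,"rz":0,"claw":0.3},{"dx":0,"dy":0,"dz":-0.8,"rx":0,"ry":0,"rz":0,"claw":0.3},{"dx":0,"dy":0,"dz":-1,"rx":0,"ry":0,"rz":0,"claw":0.3},{"dx":0,"dy":0,"dz":-1,"rx":0,"ry":0,"rz":0,"claw":0.3},{"dx":0,"dy":0,"dz":-1,"rx":0,"ry":0,"rz":0,"claw":0.3},{"dx":0,"dy":0,"dz":-1,"rx":0,"ry":0,"rz":0,"claw":0.3},{"dx":0,"dy":0,"dz":0,"rx":0,"ry":0,"rz":0,"claw":0.3},{"dx":0,"dy":0,"dz":0,"rx":0,"ry":0,"rz":0,"claw":0.3}]' && python3 look.py s12 && python3 - <<'E'
from h import *
im,d,K,T=cam('wrist');W=cloud(d,K,T)
m=cv2.inRange(cv2.cvtColor(im,cv2.COLOR_RGB2HSV),(100,140,60),(130,255,255))>0;q=W[m];print('handle',np.median(q,0),np.nanpercentile(q[:,2],[2,98]))
m=(np.ptp(im.astype(int),axis=2)<45)&(im.max(2)>100)&(W[...,2]<.04)&(W[...,2]>.008)&(np.linalg.norm(W[...,:2]-[.575,-.1],axis=-1)<.06);q=W[m];print('rod',len(q),q.min(0),q.max(0))
s=np.load('s12.npz')['im'];o=np.hstack([cv2.resize(im,(400,300)),cv2.resize(s,(400,300))]);cv2.imwrite('pics/end.png',o[...,::-1])
E
```

```text
clock: 15.6
tool_pos: [0.494, -0.225, -0.0327]
orientation: [[0.628, 0.778, -0.0], [0.778, -0.628, 0.0], [0.0, -0.0, -1.0]]
wrist_force: [-0.1, -0.5, 0.6]
gripper_width: 0.0601
gripper_force: 0.0
clock: 16.27
tool_pos: [0.4954, -0.2259, 0.0998]
orientation: [[0.628, 0.778, 0.004], [0.778, -0.628, -0.002], [0.001, 0.005, -1.0]]
wrist_force: [0.3, -0.6, -0.2]
gripper_width: 0.0596
gripper_force: 0.0
hook pred [ 0.57387563 -0.09645473  0.14880503] [ 0.26594528 -0.59845113 -0.18486038]
b 268 dy/dz,y0 [-0.004  0.337] y pct [0.3302 0.3329 0.337  0.341 ] zmax 0.294
c 288 dy/dz,y0 [-0.006  0.339] y pct [0.3325 0.335  0.3382 0.3419] zmax 0.286
open 304 dy/dz,y0 [-0.013  0.341] y pct [0.3339 0.3358 0.3398 0.3434] zmax 0.287
handle [nan nan nan] [0.02767712 0.03174728]
rod 893 [ 0.54803771 -0.15547346  0.01797623] [ 0.58691713 -0.1097363   0.02318509]
```

View pics/end.png

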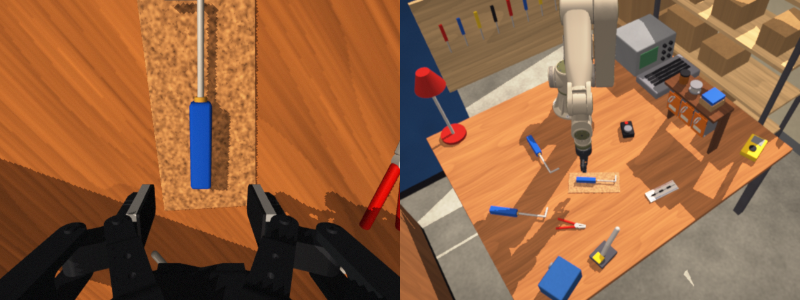

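The last picture shows the pole lying flat on the mat with the hand clear of it, all three bins shut, and the other things in place. Handing in.

```bash
python3 -c "
from bench import manip
print(manip.sign_off())"
```

```text
the job is handed in; nothing more can be done
None
```

I swung the open bin shut with the hook in its ring, unhooked the pole and laid it back on the cork mat, then handed the job in at about 16 s of robot time; the last images show all three bins shut and nothing else moved, but no verdict was shown.

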